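# Find the rocking corner of the jig plate and shim it

### The arm

A 6-joint arm with a two-finger parallel gripper is mounted at the origin on a cart in front of the work surface, level with it; the furniture and walls round the work are solid. World frame = base frame: x ahead of the robot, y to its left, z up, the work surface at z = 0. Lengths are in m, angles in degrees, forces in N, time in s.
With the tool pointing down it reaches from about 0.25 to 0.725 m from the base axis. Payload 9.7 kg.
Tool frame: the origin (TCP) lies midway between the tips of the shut fingers; the grasp point (between the pads) lies 19 mm behind it; z points along the fingers, y is the direction in which the jaws open and shut (so a half turn about z gives the same grasp; the last joint's range is limited). The gripper opens to 85 mm and grips with 20 to 120 N. Pads are 22 mm wide; open, the fingers measure 114 mm over their backs; the gripper's body (76 mm by 85 mm) begins 54 mm behind the grasp point. The pads swing forward as they close: fully open they stand 13 mm farther back than shut.
Start: joints at [73.625, 4.979, 10.078, 95.1, 0, 90], TCP at [0.155, 0.528, 0.231] pointing down, gripper open.
Joint ranges: [-179.16, 179.16], [-48.56, 103.87], [-65.8, 70.77], [-126.05, 130.52], [-82.76, 87.17], [-180, 180]. Speed limits (degrees/s): [127.2, 127.2, 147.25, 180, 180, 180].

### API

Orientations are given as [roll, pitch, yaw] about the fixed x, y, z axes, in that order (R = Rz(yaw) Ry(pitch) Rx(roll)).
In Python, from workcell import bot, camera, recognise gives the robot as it stands. The module is installed in compiled form; this text tells all that it offers.
- The arm moves only by the tool apply_moves, never from a script. Its argument "targets" is one flat list of numbers, 7 for each row, row after row: the shift along the world's x, y, z in units of 30 mm (1.0 is 30 mm), then the turn, a rotation vector about the world's x, y, z in units of 6 degrees (1.0 is 6 degrees), then the opening, from 0 (shut) to 1 (fully open). A call has 1 to 5 rows; each row is the pose to reach, as a shift and turn from the pose commanded when the call began; what a row does not reach only later rows make up. A row lasts 1/10 s, in which the tool goes at most 50 mm and 8.59 degrees, less where a joint would pass 70% of its speed; a pose out of reach is approached as far as the arm can. A call with a gripper value outside its range is refused whole. The fingers move at their own pace and stop on an object; "newtons" is the grip in N (left out, the last holds). Time passes only in rows, so rows that repeat a pose let the fingers close. It gives the time, the measured TCP pose, the force and the opening at its end, in the units of the state.
- bot.get_obs(): the state, without advancing time (a new reading comes with each control period).
- camera(name): name is "scene" or "top" or "wrist"; returns a dict with "img" (420x560x3 uint8, red, green, blue), "intrinsics" (3x3 intrinsics, pixels), "origin" and "rotation" of the camera in the world. Camera axes: x right, y up, looking along -z (the intrinsics and any distortion apply to the point x, -y, -z); pixel columns grow to the right and rows downward; lengths in m; the calibration is good to about 2 mm. A picture is of the moment at which its call begins. There is no depth.
- bot.job_done(): hands the job in, once; it reports no verdict.
Trained networks look in the newest picture that a camera, given by its name, has taken for a name from the list of things; names that differ only in an ending like _2 or _b are one class to them, and where a whole thing is asked for, a point or a joint stands for the part that bears it (a point fixed in the world has none). Each returns a list of dicts, best first, with "conf" (0 to 1); they miss things now and then, are a little off and sometimes report something else, mostly with a low value. They report only what shows in the picture. A call takes as long as a camera call.
- recognise(query, camera): "box" ([left, top, right, bottom] in pixels, round what is visible of it).
The state is a dict: "time": time; "q": joint angles; "qd": joint speeds; "joint_efforts": joint torques, N m; "ee_pos": TCP position; "tcp_rot": TCP orientation; "wrist_force": force on the tool from outside, world axes, zero at the start; "torque": the same for the moment, N m; "opening": finger opening in m.
Only numpy, scipy, OpenCV 4.12 (cv2) and the standard library are available. Lean on these libraries where they do the work, as an engineer would, in place of code of your own. Each camera call takes 0.05 s, during which the arm holds its last target.

### The job

One corner of the jig plate has a soft foot. Press down on the plate's corner pads with the fingertips until you find the corner that gives way, then press the raised shim tab beside that same corner down fully flat, and leave the other three shims standing. Only touch and press: nothing is to be lifted or carried, and leave the jar, the tin and the channel offcut alone.

Things in the scene. Friction and masses are not known exactly. Their poses are not given: they have to be found in the camera images.
- bed: Fixed dark steel bed, slab 165 (x) x 240 (y) x 12 mm on the bench; origin at the centre of its underside, x to its far side, y to its left; turned by up to 0.25 rad. Four feet at x, y = +-50 mm carry the plate and look alike: three are rigid, one (another from run to run, not to be told by eye) gives way by 4.5 mm. Dowels, top 36 mm above the bench, stand round the plate.
- plate: Loose aluminium jig plate, 140 x 140 x 10 mm, about 0.6 kg, with four drill bushes (3 mm high) round its middle; lies level on the four feet over the bed's centre, axes along the bed's. Origin at the centre of its underside, 30 mm above the bench.
- pad_near_left (a point): Top centre of the round pressing pad (24 mm across) on the plate's near left corner (near = robot's side, left = +y), above a foot, 50 mm from the plate's centre along each axis; 42 mm above the bench when level. A firm corner stops a press at once; the soft one starts to give at about 4 N, is fully down (4.5 mm) at about 6 N, and springs back when released.
- shim_near_left (a joint): Angle (rad) of the near left corner's rocker shim above flat: 0 = flat (hard stop), 0.6 = upper stop, about 0.5 at the start. Stiff hinge along the bed's x, 76.5 mm left (+y) of the bed's centre, 26.5 mm above the bench; stays where left. Flat, its tongue bears under the corner, which then no longer gives up to about 10 N; much harder presses there would tip the tab up again.
- tab_near_left (a point): Point to press on top of the near left shim's tab (steel strip 28 mm wide, 3 mm thick, 44 mm long outward from its hinge; three dark grip lines), 33 mm outward of the hinge. Shim flat: at bed x = -50, y = 109.5 mm, 30 mm above the bench; at the start about 45 mm up. Moves down and slightly outward about the hinge under about 11 N.
- pin_near_left (a joint): How far (m) the near left corner's tell-tale has been pushed down: a small pin under the plate with a brass flag that shows beside the plate's near edge. 0 at the start, over 0.004 once its corner has sunk fully; stays down when the corner springs back. Not to be touched itself.
- pad_near_right (a point): Top centre of the round pressing pad (24 mm across) on the plate's near right corner (near = robot's side, left = +y), above a foot, 50 mm from the plate's centre along each axis; 42 mm above the bench when level. A firm corner stops a press at once; the soft one starts to give at about 4 N, is fully down (4.5 mm) at about 6 N, and springs back when released.
- shim_near_right (a joint): Angle (rad) of the near right corner's rocker shim above flat: 0 = flat (hard stop), 0.6 = upper stop, about 0.5 at the start. Stiff hinge along the bed's x, 76.5 mm right (-y) of the bed's centre, 26.5 mm above the bench; stays where left. Flat, its tongue bears under the corner, which then no longer gives up to about 10 N; much harder presses there would tip the tab up again.
- tab_near_right (a point): Point to press on top of the near right shim's tab (steel strip 28 mm wide, 3 mm thick, 44 mm long outward from its hinge; three dark grip lines), 33 mm outward of the hinge. Shim flat: at bed x = -50, y = -109.5 mm, 30 mm above the bench; at the start about 45 mm up. Moves down and slightly outward about the hinge under about 11 N.
- pin_near_right (a joint): How far (m) the near right corner's tell-tale has been pushed down: a small pin under the plate with a brass flag that shows beside the plate's near edge. 0 at the start, over 0.004 once its corner has sunk fully; stays down when the corner springs back. Not to be touched itself.
- pad_far_left (a point): Top centre of the round pressing pad (24 mm across) on the plate's far left corner (near = robot's side, left = +y), above a foot, 50 mm from the plate's centre along each axis; 42 mm above the bench when level. A firm corner stops a press at once; the soft one starts to give at about 4 N, is fully down (4.5 mm) at about 6 N, and springs back when released.
- shim_far_left (a joint): Angle (rad) of the far left corner's rocker shim above flat: 0 = flat (hard stop), 0.6 = upper stop, about 0.5 at the start. Stiff hinge along the bed's x, 76.5 mm left (+y) of the bed's centre, 26.5 mm above the bench; stays where left. Flat, its tongue bears under the corner, which then no longer gives up to about 10 N; much harder presses there would tip the tab up again.
- tab_far_left (a point): Point to press on top of the far left shim's tab (steel strip 28 mm wide, 3 mm thick, 44 mm long outward from its hinge; three dark grip lines), 33 mm outward of the hinge. Shim flat: at bed x = 50, y = 109.5 mm, 30 mm above the bench; at the start about 45 mm up. Moves down and slightly outward about the hinge under about 11 N.
- pin_far_left (a joint): How far (m) the far left corner's tell-tale has been pushed down: a small pin under the plate with a brass flag that shows beside the plate's far edge. 0 at the start, over 0.004 once its corner has sunk fully; stays down when the corner springs back. Not to be touched itself.
- pad_far_right (a point): Top centre of the round pressing pad (24 mm across) on the plate's far right corner (near = robot's side, left = +y), above a foot, 50 mm from the plate's centre along each axis; 42 mm above the bench when level. A firm corner stops a press at once; the soft one starts to give at about 4 N, is fully down (4.5 mm) at about 6 N, and springs back when released.
- shim_far_right (a joint): Angle (rad) of the far right corner's rocker shim above flat: 0 = flat (hard stop), 0.6 = upper stop, about 0.5 at the start. Stiff hinge along the bed's x, 76.5 mm right (-y) of the bed's centre, 26.5 mm above the bench; stays where left. Flat, its tongue bears under the corner, which then no longer gives up to about 10 N; much harder presses there would tip the tab up again.
- tab_far_right (a point): Point to press on top of the far right shim's tab (steel strip 28 mm wide, 3 mm thick, 44 mm long outward from its hinge; three dark grip lines), 33 mm outward of the hinge. Shim flat: at bed x = 50, y = -109.5 mm, 30 mm above the bench; at the start about 45 mm up. Moves down and slightly outward about the hinge under about 11 N.
- pin_far_right (a joint): How far (m) the far right corner's tell-tale has been pushed down: a small pin under the plate with a brass flag that shows beside the plate's far edge. 0 at the start, over 0.004 once its corner has sunk fully; stays down when the corner springs back. Not to be touched itself.
- jar_mid (a point): Bystander: small screw jar with white lid, 44 mm across, 55 mm tall, left of the bed; this point is at its centre, 27 mm up.
- tin_mid (a point): Bystander: small red tin, 42 x 60 x 34 mm, left of the bed; this point is at its centre, 17 mm up.
- channel_mid (a point): Bystander: offcut of aluminium channel, 16 x 79 x 10 mm, lying beyond the bed; this point is at its centre, 5 mm up.

How it is judged:
By the outcome, as a careful person would: the job done as asked, in the order asked, and still so for the second after the job is handed in, with the robot touching nothing.
It also fails if it takes over 48 s, if anything falls off the work surface, if the arm or the gripper's body presses on something with over 40 N, if the wrist force passes 120 N, or if a joint passes its speed limit or range.

## Working session

There is one attempt and no reset: what is moved stays moved. The work goes in short steps, Python scripts to look and compute and a tool call to move; the robot and the scene stay as the last step left them, time stands still between calls to the robot, and variables do not carry over. Pictures are saved under pics/ and viewed, and the job is handed in when it is done.

Besides the shell and the picture viewer there is one more tool, called after "Call:" in YAML: its name, and indented under it one key for each argument. apply_moves: Moves the arm, as the interface text tells. Its arguments: {"type":"object","properties":{"targets":{"type":"array"},"newtons":{"type":"number"}},"required":["targets"]}

```bash
mkdir -p pics; python3 - <<'E'
from workcell import bot,camera,recognise
import cv2,numpy as np
o=bot.get_obs()
for k,v in o.items(): print(k,np.round(v,4))
for n in("top","scene","wrist"):
    c=camera(n); cv2.imwrite(f"pics/a_{n}.png",c["img"][:,:,::-1]); print(n,c["intrinsics"],c["origin"],c["rotation"],[k for k in c])
    if n!="wrist":
        for q in["plate","bed"]+[f"{p}_{a}_{b}" for p in("pad","tab") for a in("near","far") for b in("left","right")]:
            r=recognise(q,n); print(q,[(np.round(d["box"]).tolist(),round(d["conf"],2)) for d in r[:5]])
E
```

```text
time 0.0
q [ 7.36258e+01  5.01250e+00  1.00341e+01  9.50998e+01 -3.00000e-04
  9.00012e+01]
qd [ 0.0322  0.0171 -0.0737 -0.0293 -0.184  -0.1212]
joint_efforts [ 8.00000e-04 -5.20381e+01  4.64818e+01  1.60000e-02 -0.00000e+00
 -0.00000e+00]
ee_pos [0.155  0.5275 0.2306]
tcp_rot [-1.799219e+02  3.000000e-04  1.636246e+02]
wrist_force [-1.328   0.3246 -0.0021]
torque [-0.0129  0.0165  0.0004]
opening 0.0855
top [[468.00022861   0.         277.45596519]
 [  0.         468.00022861 210.65457273]
 [  0.           0.           1.        ]] [0.43981796 0.270537   1.05907812] [  9.56323898  -0.31899769 -91.13017592] ['img', 'intrinsics', 'origin', 'rotation']
plate []
bed [([234.0, 204.0, 350.0, 295.0], 0.69)]
pad_near_left [([254.0, 214.0, 330.0, 286.0], 0.64)]
pad_near_right [([257.0, 212.0, 333.0, 284.0], 0.91)]
pad_far_left [([254.0, 211.0, 331.0, 288.0], 0.56)]
pad_far_right []
tab_near_left [([244.0, 272.0, 266.0, 291.0], 0.76), ([257.0, 211.0, 331.0, 285.0], 0.52)]
tab_near_right [([234.0, 202.0, 351.0, 296.0], 0.72), ([329.0, 258.0, 354.0, 271.0], 0.69), ([240.0, 231.0, 263.0, 241.0],
[... 554 characters left out ...]
 222.0, 303.0, 305.0], 0.63)]
pad_near_right [([203.0, 220.0, 302.0, 302.0], 0.85)]
pad_far_left [([205.0, 221.0, 306.0, 303.0], 0.58)]
pad_far_right [([201.0, 222.0, 303.0, 303.0], 0.56)]
tab_near_left [([187.0, 249.0, 209.0, 270.0], 0.75)]
tab_near_right [([270.0, 293.0, 305.0, 303.0], 0.76)]
tab_far_left [([214.0, 215.0, 234.0, 237.0], 0.49), ([203.0, 220.0, 302.0, 300.0], 0.22)]
tab_far_right [([298.0, 249.0, 321.0, 265.0], 0.65)]
wrist [[306.06428994   0.         278.75054624]
 [  0.         306.06428994 204.07163794]
 [  0.           0.           1.        ]] [0.0819349  0.549494   0.37490426] [-1.73337121e+01  4.41900509e-02  7.37170756e+01] ['img', 'intrinsics', 'origin', 'rotation']
```

```bash
python3 - <<'E'
import cv2
i=cv2.imread("pics/a_top.png");cv2.imwrite("pics/a_topz.png",cv2.resize(i[180:320,200:390],None,fx=4,fy=4,interpolation=cv2.INTER_CUBIC))
i=cv2.imread("pics/a_scene.png");cv2.imwrite("pics/a_scenez.png",cv2.resize(i[190:340,160:350],None,fx=4,fy=4,interpolation=cv2.INTER_CUBIC))
E
```

```text
(no output)
```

View pics/a_top.png

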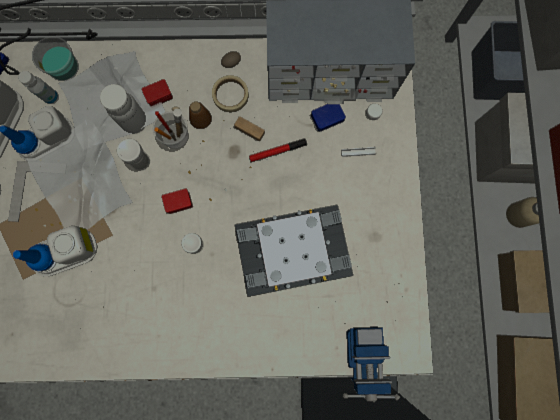

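```bash
sleep 0.1
```

```text
(no output)
```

View pics/a_topz.png

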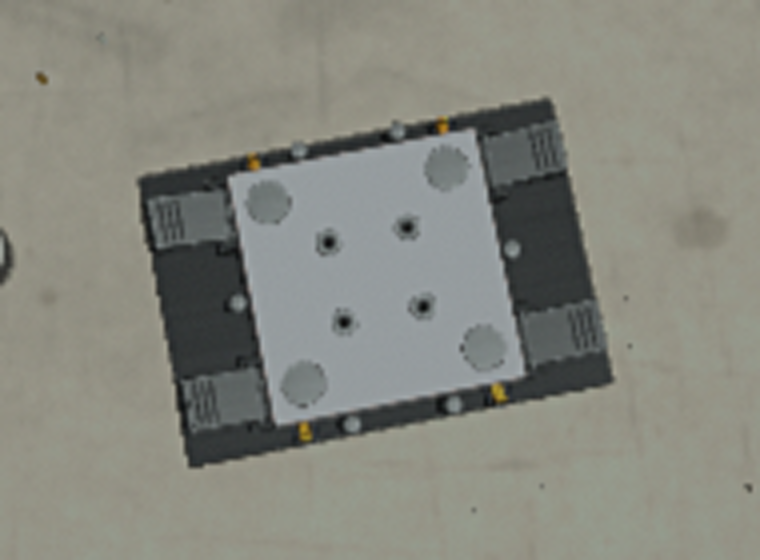

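View pics/a_scenez.png

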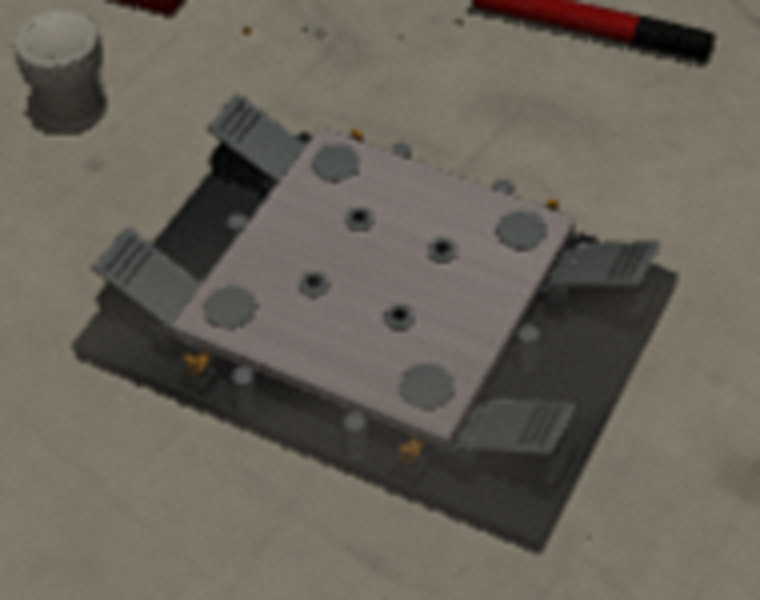

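View pics/a_wrist.png

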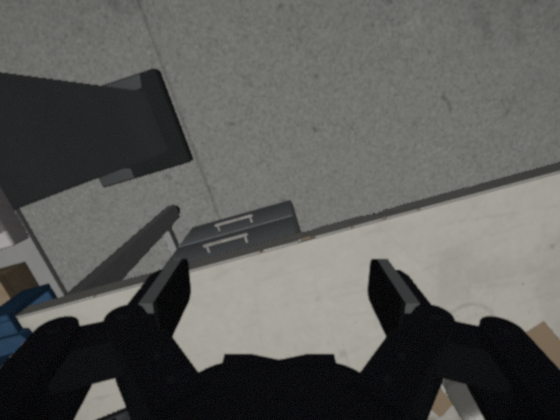

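```bash
cat > h.py <<'E'
import numpy as np
from scipy.spatial.transform import Rotation as R
from scipy.optimize import least_squares
def proj(K,o,r,P):
    p=(np.asarray(P)-o)@R.from_euler('xyz',r,degrees=True).as_matrix()
    return np.c_[K[0,2]+K[0,0]*p[:,0]/-p[:,2],K[1,2]+K[1,1]*-p[:,1]/-p[:,2]]
def cast(K,o,r,uv,z):
    uv=np.asarray(uv,float)
    d=np.c_[(uv[:,0]-K[0,2])/K[0,0],-(uv[:,1]-K[1,2])/K[1,1],-np.ones(len(uv))]@R.from_euler('xyz',r,degrees=True).as_matrix().T
    return o+d*((z-o[2])/d[:,2])[:,None]
E
python3 - <<'E'
from h import *
from workcell import camera
T=camera("top");S=camera("scene")
tz=np.array([[268,202],[447,167],[303,383],[483,347]]);sz=np.array([[335,163],[521,230],[230,307],[427,386]])
tu=(tz+.5)/4-.5+[200,180];su=(sz+.5)/4-.5+[160,190]
B=np.array([[50,50],[50,-50],[-50,50],[-50,-50]])/1000
res=[]
for c,u in((T,tu),(S,su)):
    P=cast(c["intrinsics"],c["origin"],c["rotation"],u,.042);print(P.round(4))
    m=P[:,:2].mean(0);q=P[:,:2]-m
    yaw=np.arctan2((B[:,0]*q[:,1]-B[:,1]*q[:,0]).sum(),(B*q).sum());print("ctr",m.round(4),np.degrees(yaw), np.linalg.norm(q,axis=1))
    res.append((m,yaw))
m=(res[0][0]+res[1][0])/2;y=(res[0][1]+res[1][1])/2
c,s=np.cos(y),np.sin(y);Rm=np.array([[c,-s],[s,c]])
print("avg",m,np.degrees(y))
for nm,b in zip(["FL","FR","NL","NR"],B): print(nm,(m+Rm@b).round(4),"tab",(m+Rm@(b+[0,np.sign(b[1])*.058])).round(4))
E
```

```text
[[0.5683 0.286  0.042 ]
 [0.5858 0.1875 0.042 ]
 [0.4698 0.2688 0.042 ]
 [0.4872 0.1711 0.042 ]]
ctr [0.5277 0.2284] 9.877103785234358 [0.07050075 0.07096589 0.07065139 0.0701467 ]
[[0.5681 0.2862 0.042 ]
 [0.5857 0.1878 0.042 ]
 [0.4699 0.2688 0.042 ]
 [0.4872 0.1703 0.042 ]]
ctr [0.5278 0.2283] 10.065205813382063 [0.07056832 0.07072097 0.07058268 0.07070878]
avg [0.52774992 0.22832086] 9.971154799308211
FL [0.5683 0.2862] tab [0.5583 0.3433]
FR [0.5857 0.1877] tab [0.5957 0.1306]
NL [0.4698 0.2689] tab [0.4598 0.326 ]
NR [0.4872 0.1704] tab [0.4972 0.1133]
```

Call:
apply_moves:
  targets: [10.49,-8.62,0,0,0,4.4,0,10.49,-8.62,0,0,0,4.4,0,10.49,-8.62,0,0,0,4.4,0,10.49,-8.62,0,0,0,4.4,0,10.49,-8.62,0,0,0,4.4,0]

```text
time: 1.75
ee_pos: [0.3395, 0.3761, 0.2315]
tcp_rot: [180.0, 0.0, -169.8]
wrist_force: [0.2, 2.3, 0.6]
opening: 0.0124
```

```bash
python3 - <<'E'
from workcell import bot
import numpy as np
o=bot.get_obs()
for k,v in o.items(): print(k,np.round(v,4))
E
```

```text
time 1.75
q [ 4.79259e+01 -9.97700e-01  3.95800e+00  9.49211e+01 -2.00000e-04
  3.77575e+01]
qd [-5.68126e+01  1.18000e-01  2.79000e-02 -3.63200e-01 -4.57000e-02
 -5.33963e+01]
joint_efforts [ 8.30370e+00 -4.76573e+01  4.58952e+01  7.21100e-01  1.32000e-02
  9.16300e-01]
ee_pos [0.3395 0.3761 0.2315]
tcp_rot [ 1.799790e+02  2.750000e-02 -1.698315e+02]
wrist_force [0.1509 2.3076 0.5504]
torque [ 0.0948 -0.0521  0.0415]
opening 0.0124
```

Call:
apply_moves:
  targets: [1.0,-0.83,-0.5,0,0,0,0,2.0,-1.66,-1.5,0,0,0,0,3.0,-2.5,-3,0,0,0,0,4.06,-3.33,-4.3,0,0,0,0,4.06,-3.33,-5.2,0,0,0,0]

```text
time: 2.25
ee_pos: [0.4623, 0.2756, 0.0743]
tcp_rot: [180.0, 0.1, -170.1]
wrist_force: [-0.2, 1.1, -0.3]
opening: 0.0
```

Call:
apply_moves:
  targets: [0,0,0,0,0,0,0,0,0,0,0,0,0,0,0,0,0,0,0,0,0]

```text
time: 2.55
ee_pos: [0.4606, 0.2787, 0.0777]
tcp_rot: [179.9, 0.1, -169.9]
wrist_force: [0.5, 0.9, 0.6]
opening: 0.0
```

```bash
python3 - <<'E'
from workcell import bot,camera
import numpy as np,cv2
o=bot.get_obs()
for k,v in o.items(): print(k,np.round(v,4))
i=camera("scene")["img"][:,:,::-1]; cv2.imwrite("pics/b.png",cv2.resize(i[150:340,140:360],None,fx=3,fy=3,interpolation=cv2.INTER_CUBIC))
E
```

```text
time 2.55
q [ 3.11715e+01  3.02270e+00 -8.97710e+00  7.78404e+01  1.01000e-02
  2.10970e+01]
qd [ 0.3931 -0.3625  0.2381 -0.3591 -0.0793 -0.1467]
joint_efforts [-6.35600e-01 -4.83902e+01  4.51810e+01  1.66000e-02 -1.72000e-02
  3.70000e-03]
ee_pos [0.4606 0.2787 0.0777]
tcp_rot [ 1.799330e+02  1.455000e-01 -1.699255e+02]
wrist_force [0.4998 0.9114 0.5674]
torque [ 0.0044  0.0438 -0.0863]
opening 0.0
```

View pics/b.png

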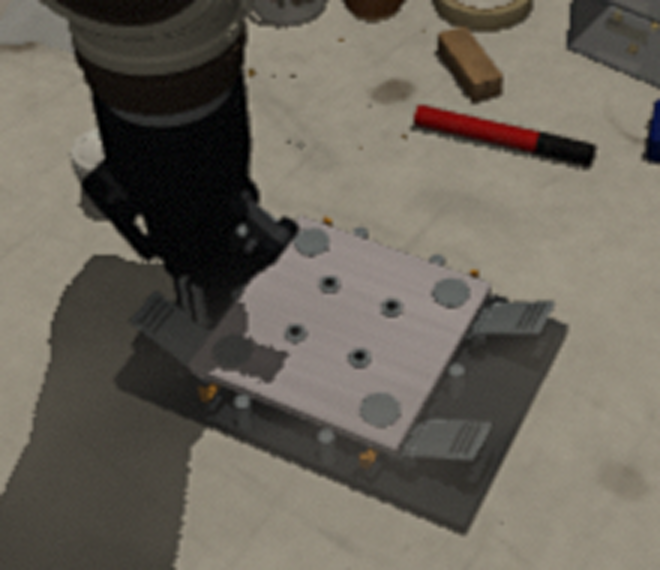

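The gripper is above the near-left corner, fingers shut and tips around (190,300) of the crop. The pads are visible and unobstructed.

Call:
apply_moves:
  targets: [0.307,-0.327,0,0,0,0,0,0.307,-0.327,-0.5,0,0,0,0,0.307,-0.327,-0.9,0,0,0,0,0.307,-0.327,-0.9,0,0,0,0,0.307,-0.327,-0.9,0,0,0,0]

```text
time: 3.1
ee_pos: [0.4689, 0.2676, 0.0476]
tcp_rot: [-180.0, -0.1, -170.0]
wrist_force: [0.2, 0.3, 0.2]
opening: -0.0001
```

Call:
apply_moves:
  targets: [0,0,-0.1,0,0,0,0,0,0,-0.17,0,0,0,0,0,0,-0.2,0,0,0,0,0,0,-0.2,0,0,0,0]

```text
time: 3.5
ee_pos: [0.4694, 0.2677, 0.0423]
tcp_rot: [180.0, -0.0, -170.0]
wrist_force: [-0.6, 0.4, -0.2]
opening: -0.0
```

Call:
apply_moves:
  targets: [0,0,-0.03,0,0,0,0,0,0,-0.03,0,0,0,0]

```text
time: 3.7
ee_pos: [0.4695, 0.2678, 0.0418]
tcp_rot: [180.0, 0.0, -170.0]
wrist_force: [-1.4, -0.8, 3.8]
opening: 0.0005
```

Call:
apply_moves:
  targets: [0,0,-0.03,0,0,0,0,0,0,-0.03,0,0,0,0]

```text
time: 3.9
ee_pos: [0.4694, 0.2679, 0.0408]
tcp_rot: [180.0, 0.0, -170.0]
wrist_force: [-2.6, 0.3, 5.4]
opening: 0.0001
```

Call:
apply_moves:
  targets: [0,0,-0.03,0,0,0,0,0,0,-0.03,0,0,0,0]

```text
time: 4.1
ee_pos: [0.4693, 0.2679, 0.0397]
tcp_rot: [180.0, -0.0, -170.0]
wrist_force: [-3.5, 0.4, 4.8]
opening: 0.0001
```

Call:
apply_moves:
  targets: [0,0,-0.03,0,0,0,0,0,0,-0.03,0,0,0,0]

```text
time: 4.3
ee_pos: [0.4692, 0.268, 0.0389]
tcp_rot: [180.0, -0.0, -170.0]
wrist_force: [-3.4, 0.7, 5.4]
opening: -0.0004
```

Call:
apply_moves:
  targets: [0,0,-0.03,0,0,0,0,0,0,-0.03,0,0,0,0]

```text
time: 4.5
ee_pos: [0.4692, 0.2681, 0.0381]
tcp_rot: [180.0, -0.0, -170.0]
wrist_force: [-4.0, 1.0, 6.0]
opening: -0.0003
```

Call:
apply_moves:
  targets: [0,0,-0.03,0,0,0,0,0,0,-0.03,0,0,0,0]

```text
time: 4.7
ee_pos: [0.4692, 0.2681, 0.0379]
tcp_rot: [179.9, 0.0, -170.0]
wrist_force: [-6.3, 1.3, 11.1]
opening: -0.0004
```

Near left gave way: it sank about 4 mm at 4–6 N and then stopped at 11 N. I'll lift off and check the flag.

Call:
apply_moves:
  targets: [0,0,0.5,0,0,0,0,0,0,1.3,0,0,0,0,-0.16,1.0,1.5,0,0,0,0,-0.32,1.93,1.5,0,0,0,0,-0.32,1.93,1.5,0,0,0,0]

```text
time: 5.2
ee_pos: [0.4598, 0.328, 0.0826]
tcp_rot: [180.0, 0.1, -169.9]
wrist_force: [0.4, 0.6, -0.9]
opening: -0.0005
```

Call:
apply_moves:
  targets: [0,0,0,0,0,0,0,0,0,0,0,0,0,0]

```text
time: 5.4
ee_pos: [0.4599, 0.325, 0.0819]
tcp_rot: [-180.0, -0.0, -170.0]
wrist_force: [0.0, -1.0, -0.5]
opening: 0.0002
```

```bash
python3 - <<'E'
from workcell import bot,camera
import numpy as np,cv2
o=bot.get_obs()
for k in("ee_pos","wrist_force","time"): print(k,np.round(o[k],4))
i=camera("scene")["img"][:,:,::-1]; cv2.imwrite("pics/c.png",cv2.resize(i[190:340,160:350],None,fx=4,fy=4,interpolation=cv2.INTER_CUBIC))
E
```

```text
ee_pos [0.4599 0.325  0.0819]
wrist_force [ 0.0258 -1.0333 -0.4668]
time 5.4
```

View pics/c.png

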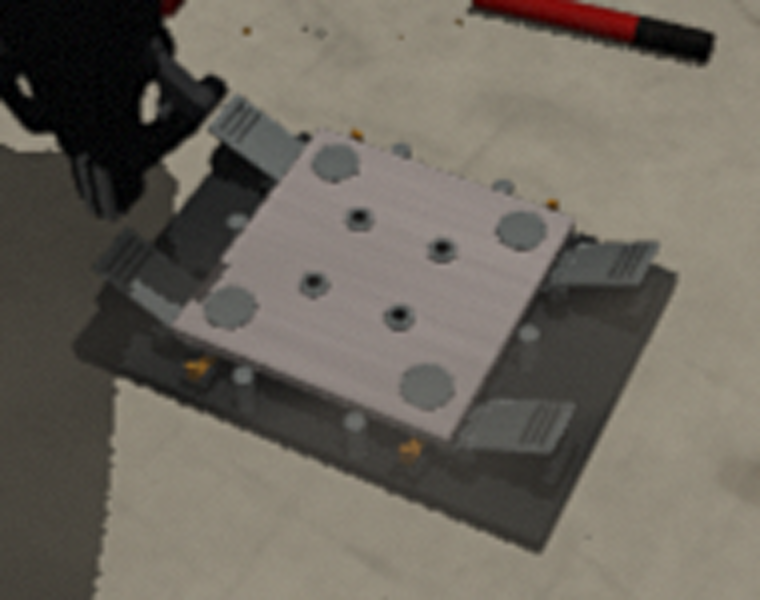

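The near-left flag has dropped about 2 px in the raw picture, (197,360) to (197,368) in the crop, and the plate is level again. The fingertips are over the near-left tab, so I'll press it.

Call:
apply_moves:
  targets: [0,0.03,-0.4,0,0,0,0,0,0.03,-0.8,0,0,0,0,0,0.03,-1.0,0,0,0,0,0,0.03,-1.1,0,0,0,0,0,0.03,-1.2,0,0,0,0]

```text
time: 5.95
ee_pos: [0.4594, 0.3277, 0.0466]
tcp_rot: [179.8, -0.0, -169.9]
wrist_force: [-8.8, 6.7, 14.0]
opening: -0.0
```

Call:
apply_moves:
  targets: [0,0,-0.07,0,0,0,0,0,0,-0.13,0,0,0,0,0,0,-0.2,0,0,0,0]

```text
time: 6.25
ee_pos: [0.4604, 0.3277, 0.0411]
tcp_rot: [179.8, 0.1, -169.9]
wrist_force: [-2.6, 4.6, 11.3]
opening: -0.0001
```

Call:
apply_moves:
  targets: [0,0,-0.05,0,0,0,0,0,0,-0.1,0,0,0,0,0,0,-0.13,0,0,0,0]

```text
time: 6.55
ee_pos: [0.4605, 0.328, 0.0373]
tcp_rot: [179.8, 0.1, -169.9]
wrist_force: [-0.9, 5.7, 12.2]
opening: 0.0001
```

Call:
apply_moves:
  targets: [0,0,-0.05,0,0,0,0,0,0,-0.1,0,0,0,0,0,0,-0.13,0,0,0,0]

```text
time: 6.85
ee_pos: [0.4605, 0.3284, 0.0335]
tcp_rot: [179.8, 0.2, -169.9]
wrist_force: [-2.6, 6.8, 11.5]
opening: 0.0002
```

Call:
apply_moves:
  targets: [0,0,-0.03,0,0,0,0,0,0,-0.06,0,0,0,0]

```text
time: 7.05
ee_pos: [0.4605, 0.3285, 0.0318]
tcp_rot: [179.8, 0.2, -169.9]
wrist_force: [-1.6, 7.8, 10.6]
opening: -0.0002
```

Call:
apply_moves:
  targets: [0,0,-0.03,0,0,0,0,0,0,-0.05,0,0,0,0]

```text
time: 7.25
ee_pos: [0.4605, 0.3286, 0.0303]
tcp_rot: [179.7, 0.2, -169.9]
wrist_force: [-1.9, 8.4, 10.4]
opening: 0.0001
```

Call:
apply_moves:
  targets: [0,0,-0.03,0,0,0,0,0,0,-0.03,0,0,0,0]

```text
time: 7.45
ee_pos: [0.4605, 0.3286, 0.0298]
tcp_rot: [179.7, 0.2, -169.9]
wrist_force: [-2.6, 6.8, 13.1]
opening: -0.0002
```

Call:
apply_moves:
  targets: [0,0,-0.03,0,0,0,0,0,0,-0.04,0,0,0,0]

```text
time: 7.65
ee_pos: [0.4606, 0.3286, 0.0296]
tcp_rot: [179.7, 0.2, -169.9]
wrist_force: [-6.6, 4.4, 23.2]
opening: 0.0001
```

Call:
apply_moves:
  targets: [0,0,-0.02,0,0,0,0,0,0,-0.02,0,0,0,0]

```text
time: 7.85
ee_pos: [0.4607, 0.3287, 0.0295]
tcp_rot: [179.7, 0.2, -169.9]
wrist_force: [-7.4, 3.5, 23.9]
opening: -0.0
```

Hard stop at z = 29.6 mm and 24 N, which is flat. I'll lift and look.

Call:
apply_moves:
  targets: [0,0,0.4,0,0,0,0,0,0,1.5,0,0,0,0,0,0,3,0,0,0,0,0,1.5,4.5,0,0,0,0,0,2,5,0,0,0,0]

```text
time: 8.35
ee_pos: [0.4603, 0.3874, 0.1788]
tcp_rot: [179.9, 0.1, -170.0]
wrist_force: [1.0, -0.2, 0.6]
opening: 0.0
```

Call:
apply_moves:
  targets: [0,0,0,0,0,0,0,0,0,0,0,0,0,0]

```text
time: 8.55
ee_pos: [0.4597, 0.3865, 0.1753]
tcp_rot: [-180.0, -0.0, -169.9]
wrist_force: [0.5, -0.3, -0.4]
opening: -0.0001
```

```bash
python3 - <<'E'
from workcell import bot,camera
import numpy as np,cv2
i=camera("scene")["img"][:,:,::-1]; cv2.imwrite("pics/d.png",cv2.resize(i[190:340,160:350],None,fx=4,fy=4,interpolation=cv2.INTER_CUBIC))
i=camera("top")["img"][:,:,::-1]; cv2.imwrite("pics/dt.png",cv2.resize(i[180:320,200:390],None,fx=4,fy=4,interpolation=cv2.INTER_CUBIC))
o=bot.get_obs()
for k in("ee_pos","wrist_force","time","qd"): print(k,np.round(o[k],4))
E
```

```text
ee_pos [0.4594 0.3854 0.1743]
wrist_force [ 0.25   -0.9509  0.3434]
time 8.65
qd [-0.283  -0.2416 -0.4468  0.1013  0.1595  0.0017]
```

View pics/d.png

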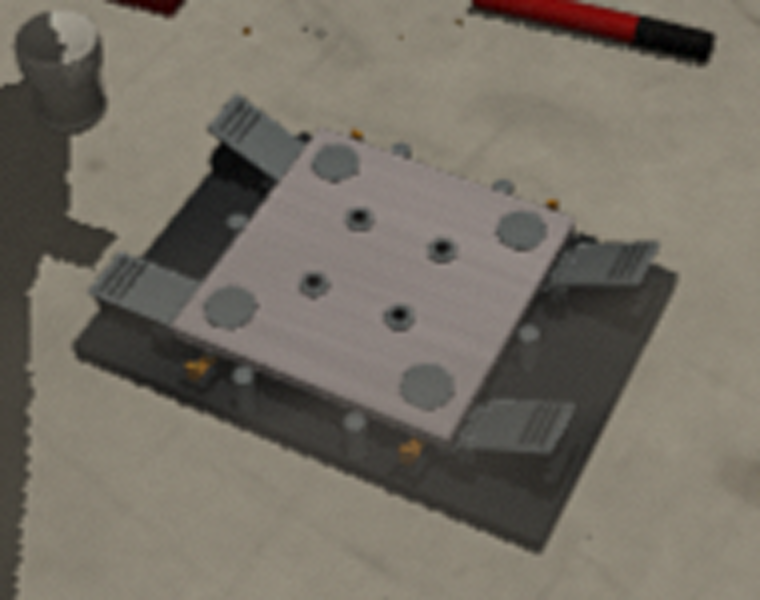

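View pics/dt.png

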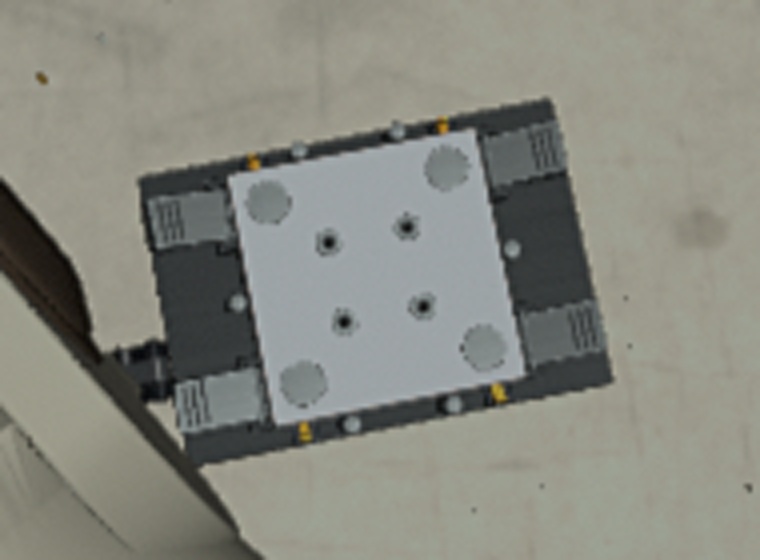

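The near-left tab now lies down, with its tip edge near (122,253)–(92,292). The other three tabs still stand as before. I'll compare that edge with the predicted flat position.

```bash
python3 - <<'E'
from h import *
from workcell import camera
S=camera("scene");m=np.array([.52775,.22832]);y=np.radians(9.97);c,s=np.cos(y),np.sin(y);Rm=np.array([[c,-s],[s,c]])
for a in(0,.05,.1,.5):
    yy=.0765+.044*np.cos(a)-.0035*np.sin(a);z=.0265+.044*np.sin(a)+.0035*np.cos(a)
    P=[[*(m+Rm@[x,yy]),z] for x in(-.036,-.064)]
    print(a,((proj(S["intrinsics"],S["origin"],S["rotation"],P)-[160,190]+.5)*4-.5).round(0).tolist())
E
```

```text
0 [[120.0, 251.0], [86.0, 292.0]]
0.05 [[120.0, 248.0], [86.0, 289.0]]
0.1 [[120.0, 245.0], [86.0, 287.0]]
0.5 [[127.0, 227.0], [93.0, 269.0]]
```

It matches flat (angle 0), so I'm handing in.

```bash
python3 - <<'E'
from workcell import bot
print(bot.job_done())
E
```

```text
the job is handed in; nothing more can be done
None
```

The soft foot is at the near-left corner. I pressed that corner's shim tab fully flat and handed the job in at about 8.7 s.

- **Finding the corner:** I pressed near left first. It sank about 4 mm at 4–6 N, stopped at 11 N and sprang back level. Its tell-tale flag dropped in the picture. I did not press the other three pads, because the first press had already found the soft one.
- **Pressing the shim:** The tab went down at about 11–14 N to a hard stop at z = 29.6 mm, where the force rose to 24 N (flat is 30 mm).
- **Last checks:** With the arm clear, the tab's tip edge in the scene camera lies within a few pixels (4× crop) of the position predicted for angle 0. The other three shims stand as they did before. I did not go near the jar, tin or channel. The jar looks unmoved in the last picture; the tin and channel were outside it.

I did not press the near-left pad again to confirm it is now firm, so as not to risk tipping the tab back up. No checks failed or disagreed.

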